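# Pump up a hand-operated vacuum chuck

## Task

Draw the vacuum on the hand-pumped chuck that carries the glass dish: press its white plunger down with the fingertips and let it spring back, again and again, until the thin steel indicator pin beside it stands fully out, then take the hand away. Only press the plunger: do not touch the pin, and leave the dish on the chuck and the small things standing round it where they are.

Things in the scene. Friction and masses are not known exactly. Their poses are not given: they have to be found in the camera images.
- chuck_base: Vacuum chuck, fixed to the worktop: a grey painted casting 92 (x) x 235 (y) x 30 mm. Origin on the worktop under its middle, z up. Along its y axis stand: the chuck disc (aluminium, 82 mm across, top 50 mm high) at y = +60 mm; the indicator boss (dark steel, 28 mm across, top 46 mm high) at y = -25 mm; the pump barrel (aluminium, 52 mm across at the foot, 40 mm above, top 68 mm high) at y = -85 mm; all at x = 0. A thin copper pipe lies along its +x side, no higher than 43 mm.
- plunger_top (a point): Middle of the top of the pump's plunger, a white mushroom cap 40 mm across and 18 mm thick on a steel stem over the barrel; moves with the plunger. 104 mm above the worktop when the plunger is up, 92 mm when it is fully pressed.
- plunger (a joint): Plunger travel in m: 0 up, 0.012 fully pressed (solid stop). Spring 4.5 N at the top, 9 N at the bottom, plus light friction and damping; let go, it springs back by itself in about a quarter of a second. Further strokes once the pin is out do no harm (the plunger may then stay a little down).
- pin_travel (a joint): Indicator pin travel in m: 0 in (tip 2 mm proud of the boss), 0.040 fully out (stop). Starts 0 to 12 mm out. Pressing the plunger does not move it; it rises as the plunger springs back, after the first 2 or 3 mm of that: 9 to 12 mm for a full stroke, less for a part stroke, none under 3 mm. It stays where pumping has brought it; three to five full strokes are needed.
- pin_top (a point): Tip of the indicator pin, a bare steel pin 10 mm across standing upright in the boss, 60 mm from the plunger's axis towards the dish; 48 mm above the worktop when in, 88 mm when fully out.
- pin: The indicator pin itself; origin 2 mm below its tip, z up. Not to be touched.
- chuck_top (a point): Middle of the chuck disc's flat top, 50 mm above the worktop; the dish lies centred on it.
- dish: Clear glass dish, 96 mm across and 16 mm high, lying loose on the chuck disc; origin in the middle of its underside.
- vial: Bystander: small white-capped vial, 22 mm across, 45 mm high, standing loose near the pump; origin under its middle.
- stopper: Bystander: dark grey rubber stopper, 42 mm across, 28 mm high, loose near the pump; origin under its middle.
- jar: Bystander: white jar with black lid, 60 mm across, 41 mm high, loose beyond the pump end of the base; origin under its middle.
Things that resemble listed ones, but are neither listed nor needed, are in the scene too. What is shaped like the dish but black is not meant.

How it is judged:
By the outcome, as a careful person would: the job done as asked, in the order asked, and still so for the second after the job is handed in, with the robot touching nothing.
It also fails if it takes over 45 s, if anything falls off the work surface, if the arm or the gripper's body presses on something with over 40 N, if the wrist force passes 120 N, or if a joint passes its speed limit or range.

## Robot

A 7-joint arm with a two-finger parallel gripper is mounted at the origin on a cart in front of the work surface, level with it; the furniture and walls round the work are solid. World frame = base frame: x ahead of the robot, y to its left, z up, the work surface at z = 0. Lengths are in m, angles in rad, forces in N, time in s.
With the tool pointing down it reaches from about 0.4 to 0.85 m from the base axis. Payload 4.5 kg.
Tool frame: the origin (TCP) lies midway between the tips of the shut fingers; the grasp point (between the pads) lies 19 mm behind it; y points along the fingers, z is the direction in which the jaws open and shut, and the axes are right-handed (so a half turn about y gives the same grasp; the last joint's range is limited). The gripper opens to 88 mm and grips with 3 to 60 N. Pads are 18 mm wide; open, the fingers measure 123 mm over their backs; the gripper's body (75 mm by 187 mm) begins 45 mm behind the grasp point.
Start: joints at [1.342, 0.689, -0.195, 1.565, 0.157, 0.902, -0.215], TCP at [0.162, -0.604, 0.239] pointing down, gripper open.
Joint ranges: [-3.01, 3.01], [-0.46, 2.08], [-1.47, 1.51], [0.13, 2.56], [-1, 4.14], [0.04, 2.09], [-2.66, 2.66]. Speed limits (rad/s): [2.57, 2.57, 3.14, 3.14, 3.14, 3.14, 3.14].

## Interface

Orientations are given as a unit quaternion [x, y, z, w].
In Python, from plant import r, snapshot, get_calibration, job, boxes_of gives the robot as it stands. The module is installed in compiled form; this text tells all that it offers.
- The arm moves only by the shell command python3 -m handwheel 'ROWS' [OPENING] [FORCE]. ROWS is JSON, a list that holds one entry, the list of rows, each a list of 6 numbers: the shift along the tool's x, y, z as a fraction of full scale, then the turn, a rotation vector about the tool's x, y, z as a fraction of full scale. In form: [[[x, y, z, wx, wy, wz], ...]]. A call has 1 to 12 rows; each row is the pose to reach, as a shift and turn from the pose commanded when the call began, along the tool's axes at that moment, turning the shorter way round; what a row does not reach only later rows make up. Full scale, the value 1, is 100 cm for a shift and 180 degrees for a turn. A row lasts 1/12 s, in which the tool goes at most 41.7 mm and 7.16 degrees, less where a joint would pass 70% of its speed; a pose out of reach is approached as far as the arm can. A call with a number of a shift or a turn outside -1 to 1 is refused whole. A call with a gripper value outside its range is refused whole. OPENING is the opening, from -1 (shut) to 1 (fully open), set as the call begins (- or left out, the last holds). The fingers move at their own pace and stop on an object; FORCE is the grip in N (left out, the last holds). Time passes only in rows, so rows that repeat a pose let the fingers close. It gives the time, the measured TCP pose, the force and the opening at its end, in the units of the state.
- r.get_state(): the state, without advancing time (a new reading comes with each control period).
- snapshot(name): name is "scene" or "top" or "wrist"; returns the picture (420x560x3 uint8, red, green, blue); there is no depth.
- get_calibration(name): a dict with "fx", "fy", "cx", "cy" (pixels), "T" (4x4, takes a point from camera to world coordinates). Camera axes: x right, y down, z forward; pixel columns grow to the right and rows downward; lengths in m; the calibration is good to about 2 mm. A picture is of the moment at which its call begins: read the wrist's pose just before it. get_calibration takes no time and is no camera call; for the wrist camera it gives the pose at the moment of the call.
- job.finish_job(): hands the job in, once; it reports no verdict.
Trained networks look in the newest picture that a camera, given by its name, has taken for a name from the list of things; names that differ only in an ending like _2 or _b are one class to them, and where a whole thing is asked for, a point or a joint stands for the part that bears it (a point fixed in the world has none). Each returns a list of dicts, best first, with "confidence" (0 to 1); they miss things now and then, are a little off and sometimes report something else, mostly with a low value. They report only what shows in the picture. A call takes as long as a camera call. They do not tell look-alikes from the thing itself.
- boxes_of(thing, camera): "bbox" ([left, top, right, bottom] in pixels, round what is visible of it).
The state is a dict: "clock": time; "q": joint angles; "qd": joint speeds; "joint_torque": joint torques, N m; "tool_pos": TCP position; "eef_rot": TCP orientation; "contact_force": force on the tool from outside, world axes, zero at the start; "moment": the same for the moment, N m; "opening": opening from 0.0 (shut) to 1.0 (fully open).
Only numpy, scipy, OpenCV 4.12 (cv2) and the standard library are available. Lean on these libraries where they do the work, as an engineer would, in place of code of your own. Each camera call takes 0.05 s, during which the arm holds its last target. There are 200 camera calls.

## Working session

There is one attempt and no reset: what is moved stays moved. The work goes in short steps, Python scripts to look and compute and a shell command to move; the robot and the scene stay as the last step left them, time stands still between calls to the robot, and variables do not carry over. Pictures are saved under pics/ and viewed, about 8 in all and at most 12, crops included, and the job is handed in when it is done.

```bash
mkdir -p pics
python3 - <<'E'
from plant import r, snapshot, get_calibration, job, boxes_of
import cv2,numpy as np
s=r.get_state();print(s['clock'],s['tool_pos'],s['eef_rot'],s['opening'],s['contact_force'])
for n in("scene","top"):
    im=snapshot(n);cv2.imwrite(f"pics/{n}0.png",im[:,:,::-1])
    c=get_calibration(n);print(n,c['fx'],c['cx'],c['cy'],np.round(c['T'],3).tolist())
    for t in("plunger_top","pin","dish","chuck_base","vial","stopper","jar"):
        print(t,[(np.round(b['bbox']).tolist(),round(b['confidence'],2)) for b in boxes_of(t,n)][:3])
E
```

```text
0.0 [ 0.16214322 -0.60294079  0.23791242] [-0.09283155  0.70163426 -0.70037673  0.09254245] 1.0024581415773839 [ 0.14746825 -0.64324359 -0.11737472]
scene 501.746985706078 281.63035838221407 213.09422373675477 [[0.91, -0.262, 0.32, 0.284], [-0.413, -0.616, 0.671, -0.666], [0.021, -0.743, -0.669, 0.735], [0.0, 0.0, 0.0, 1.0]]
plunger_top []
pin [([301.0, 215.0, 321.0, 236.0], 0.17)]
dish [([242.0, 184.0, 283.0, 219.0], 0.83), ([213.0, 162.0, 252.0, 192.0], 0.75)]
chuck_base [([228.0, 207.0, 336.0, 274.0], 0.63)]
vial [([289.0, 271.0, 304.0, 291.0], 0.73)]
stopper [([327.0, 216.0, 345.0, 236.0], 0.68)]
jar [([328.0, 267.0, 361.0, 300.0], 0.69), ([301.0, 212.0, 325.0, 236.0], 0.2)]
top 542.1979573685719 279.29408905763694 209.02123835629124 [[0.0, -0.988, 0.155, 0.424], [-1.0, 0.003, 0.021, -0.039], [-0.021, -0.155, -0.988, 1.234], [0.0, 0.0, 0.0, 1.0]]
plunger_top [([292.0, 187.0, 312.0, 207.0], 0.85)]
pin []
dish [([155.0, 208.0, 202.0, 242.0], 0.82), ([218.0, 203.0, 262.0, 242.0], 0.65)]
chuck_base [([214.0, 183.0, 321.0, 254.0], 0.74)]
vial [([324.0, 223.0, 333.0, 237.0], 0.63), ([332.0, 180.0, 366.0, 206.0], 0.48)]
stopper [([272.0, 158.0, 291.0, 176.0], 0.65)]
jar [([332.0, 181.0, 363.0, 209.0], 0.91)]
```

Run:
```python
import cv2,numpy as np
a=cv2.imread("pics/scene0.png")[140:320,180:400];b=cv2.imread("pics/top0.png")[130:280,140:390]
cv2.imwrite("pics/c1.png",cv2.resize(a,(770,630))[:600]);cv2.imwrite("pics/c2.png",cv2.resize(b,(800,480),interpolation=cv2.INTER_CUBIC))
def ray(T,f,cx,cy,u,v,z):
    T=np.array(T);d=T[:3,:3]@[(u-cx)/f,(v-cy)/f,1];o=T[:3,3];return (o+d*(z-o[2])/d[2]).round(4)
from plant import get_calibration
c=get_calibration("top")
for n,u,v,z in(("plunger",302,197,.098),("dish",240,222.5,.058),("blk?",178.5,225,.01),("jar",347.5,195,.02),("stopper",281.5,167,.014),("vial",328.5,230,.022)):
    print(n,ray(c['T'],c['fx'],c['cx'],c['cy'],u,v,z))
```

```text
plunger [ 0.6284 -0.0635  0.098 ]
dish [0.5793 0.0718 0.058 ]
blk? [0.5802 0.217  0.01  ]
jar [ 0.6467 -0.1685  0.02  ]
stopper [ 0.714  -0.0185  0.014 ]
vial [ 0.5666 -0.1242  0.022 ]
```

View pics/c1.png

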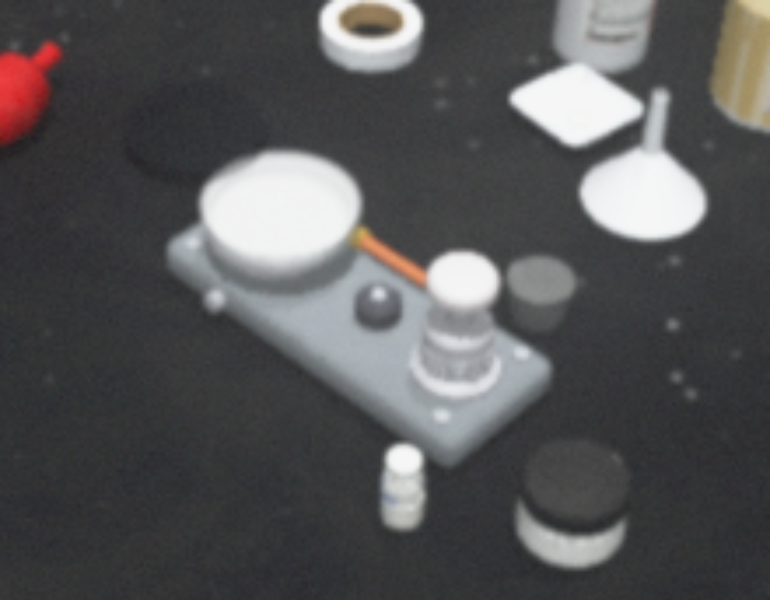

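View pics/c2.png

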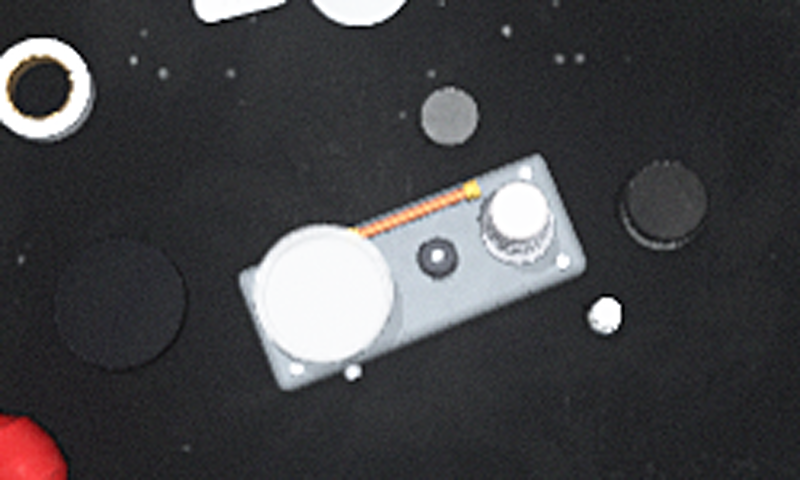

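The top view at (302,196) shows the white plunger cap on the barrel. White things that could be mistaken for it are the vial cap at (328,229), the screw heads and the funnel, none of which sits over the barrel. The pin is in the dark boss at (276,210) in the top view. The plunger-to-dish distance works out at 145 mm, as described. Next I'll check for obstacles along the way and compute the shift.

```bash
cat > h.py <<'E'
from plant import r, snapshot, get_calibration, boxes_of
import numpy as np, cv2
from scipy.spatial.transform import Rotation as R
def ray(n,u,v,z):
    c=get_calibration(n);T=np.array(c['T']);d=T[:3,:3]@[(u-c['cx'])/c['fx'],(v-c['cy'])/c['fy'],1];o=T[:3,3];return (o+d*(z-o[2])/d[2])
def shift(p):
    s=r.get_state();return R.from_quat(s['eef_rot']).inv().apply(np.array(p)-s['tool_pos']).round(4)
E
python3 - <<'E'
from h import *
print(ray("top",302.5,195.5,.104), R.from_quat(r.get_state()['eef_rot']).as_matrix().round(3))
print(shift([.632,-.0635,.22]))
a=cv2.imread("pics/scene0.png");b=cv2.imread("pics/top0.png")
cv2.imwrite("pics/full.png",cv2.resize(np.hstack([a,b]),(800,300),interpolation=cv2.INTER_AREA))
E
```

```text
[ 0.63051551 -0.06446537  0.104     ] [[-0.966  0.     0.26 ]
 [-0.26  -0.    -0.966]
 [-0.    -1.     0.   ]]
[-0.5938  0.0187 -0.3995]
```

View pics/full.png

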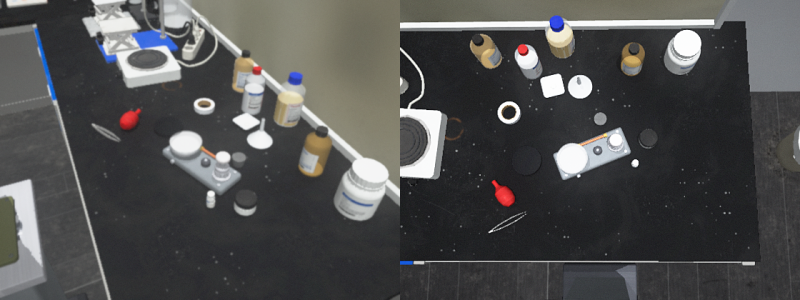

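The full views show tall bottles only on the far side (x above about 0.8), so the path at z≈0.22 is clear. I'll close the fingers and go above the plunger.

```bash
python3 -m handwheel '[[[-0.594,0.018,-0.4,0,0,0],[-0.594,0.018,-0.4,0,0,0],[-0.594,0.018,-0.4,0,0,0],[-0.594,0.018,-0.4,0,0,0],[-0.594,0.018,-0.4,0,0,0],[-0.594,0.018,-0.4,0,0,0],[-0.594,0.018,-0.4,0,0,0],[-0.594,0.018,-0.4,0,0,0],[-0.594,0.018,-0.4,0,0,0],[-0.594,0.018,-0.4,0,0,0],[-0.594,0.018,-0.4,0,0,0],[-0.594,0.018,-0.4,0,0,0]]]' -1 10
python3 -c "
from h import *
print(shift([.631,-.064,.22]))"
```

```text
clock: 1.8
tool_pos: [0.4914, -0.2245, 0.2264]
eef_rot: [0.093, -0.701, 0.701, -0.093]
contact_force: [0.5, -0.3, -0.3]
opening: 0.117
[-0.1765  0.0064 -0.1187]
```

```bash
python3 -m handwheel '[[[-0.176,0.006,-0.118,0,0,0],[-0.176,0.006,-0.118,0,0,0],[-0.176,0.006,-0.118,0,0,0],[-0.176,0.006,-0.118,0,0,0],[-0.176,0.006,-0.118,0,0,0],[-0.176,0.006,-0.118,0,0,0],[-0.176,0.006,-0.118,0,0,0],[-0.176,0.006,-0.118,0,0,0]]]'
python3 - <<'E'
from h import *
im=snapshot("wrist");cv2.imwrite("pics/w1.png",im[:,:,::-1])
for t in("plunger_top","pin","dish"): print(t,[(np.round(b['bbox']).tolist(),round(b['confidence'],2)) for b in boxes_of(t,"wrist")][:2])
for b in boxes_of("plunger_top","wrist")[:1]:
    x=b['bbox'];print(ray("wrist",(x[0]+x[2])/2,(x[1]+x[3])/2,.104))
print(r.get_state()['tool_pos'],shift([.631,-.064,.115]))
E
```

```text
clock: 2.47
tool_pos: [0.6291, -0.0671, 0.2199]
eef_rot: [0.093, -0.701, 0.701, -0.092]
contact_force: [-0.1, -0.5, -0.7]
opening: 0.005
plunger_top [([254.0, 162.0, 308.0, 212.0], 0.84)]
pin [([208.0, 176.0, 219.0, 188.0], 0.67)]
dish [([0.0, 98.0, 32.0, 182.0], 0.92), ([53.0, 134.0, 173.0, 249.0], 0.7)]
[ 0.63638404 -0.06538876  0.104     ]
[ 0.62880025 -0.06847902  0.2204006 ] [-0.0033  0.1054 -0.0038]
```

View pics/w1.png

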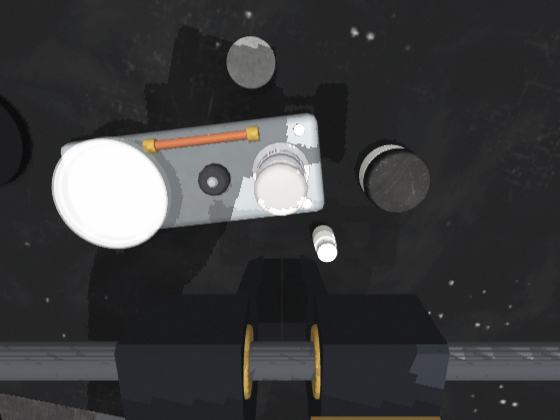

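The wrist picture shows the plunger cap at about (281,188), clear of the pin at (213,182). The two cap estimates agree to 6 mm, so I use their mean (0.633,-0.065). I'll descend to just above it and make one careful stroke.

```bash
python3 -m handwheel '[[[-0.005,0.04,-0.003,0,0,0],[-0.005,0.08,-0.003,0,0,0],[-0.005,0.108,-0.003,0,0,0],[-0.005,0.108,-0.003,0,0,0],[-0.005,0.108,-0.003,0,0,0]]]'
python3 -m handwheel '[[[0,0.006,0,0,0,0],[0,0.012,0,0,0,0],[0,0.018,0,0,0,0],[0,0.021,0,0,0,0],[0,0.021,0,0,0,0],[0,0.021,0,0,0,0]]]'
```

```text
clock: 3.13
tool_pos: [0.6325, -0.0632, 0.1115]
eef_rot: [-0.093, 0.701, -0.701, 0.091]
contact_force: [0.2, -0.6, 0.6]
opening: 0.006
clock: 3.63
tool_pos: [0.6358, -0.063, 0.0938]
eef_rot: [0.091, -0.701, 0.702, -0.094]
contact_force: [0.0, -0.8, 6.1]
opening: 0.006
```

```bash
python3 -m handwheel '[[[0,0.003,0,0,0,0],[0,0.005,0,0,0,0],[0,0.005,0,0,0,0],[0,0.005,0,0,0,0]]]'
python3 -m handwheel '[[[0,-0.01,0,0,0,0],[0,-0.02,0,0,0,0],[0,-0.028,0,0,0,0],[0,-0.028,0,0,0,0],[0,-0.028,0,0,0,0],[0,-0.028,0,0,0,0]]]'
python3 - <<'E'
from h import *
im=snapshot("scene");cv2.imwrite("pics/s2.png",cv2.resize(im[180:290,210:370,::-1],(640,440),interpolation=cv2.INTER_CUBIC))
E
```

```text
clock: 3.97
tool_pos: [0.636, -0.0629, 0.0917]
eef_rot: [0.09, -0.7, 0.702, -0.095]
contact_force: [-5.8, -0.4, 25.2]
opening: 0.002
clock: 4.47
tool_pos: [0.6332, -0.0624, 0.1138]
eef_rot: [-0.093, 0.701, -0.701, 0.092]
contact_force: [0.1, 0.2, -0.1]
opening: 0.005
```

View pics/s2.png

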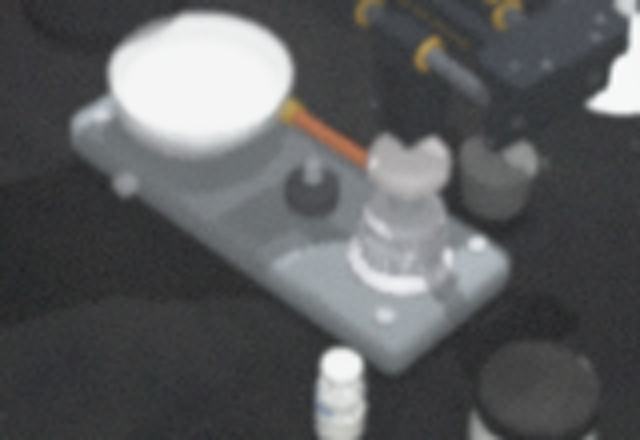

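The pin now stands clearly higher at (312,170) in the crop, the dish is still in place, and the fingertips sit on the cap. I'll repeat full strokes, ending each one above the cap.

```bash
for i in 1; do python3 -m handwheel '[[[0,0.012,0,0,0,0],[0,0.02,0,0,0,0],[0,0.025,0,0,0,0],[0,0.027,0,0,0,0],[0,0.027,0,0,0,0],[0,0.027,0,0,0,0],[0,0.015,0,0,0,0],[0,0,0,0,0,0],[0,0,0,0,0,0],[0,0,0,0,0,0],[0,0,0,0,0,0]]]'; done
python3 -m handwheel '[[[0,0.012,0,0,0,0],[0,0.02,0,0,0,0],[0,0.025,0,0,0,0],[0,0.027,0,0,0,0],[0,0.027,0,0,0,0],[0,0.027,0,0,0,0]]]'
python3 -m handwheel '[[[0,-0.012,0,0,0,0],[0,-0.027,0,0,0,0],[0,-0.027,0,0,0,0],[0,-0.027,0,0,0,0],[0,-0.027,0,0,0,0]]]'
python3 - <<'E'
from h import *
im=snapshot("scene");cv2.imwrite("pics/s3.png",cv2.resize(im[180:290,210:370,::-1],(640,440),interpolation=cv2.INTER_CUBIC))
E
```

```text
clock: 5.43
tool_pos: [0.6326, -0.0623, 0.1125]
eef_rot: [-0.094, 0.701, -0.701, 0.092]
contact_force: [-0.5, -0.2, 1.0]
opening: 0.003
clock: 5.93
tool_pos: [0.6347, -0.0625, 0.0915]
eef_rot: [0.091, -0.701, 0.701, -0.094]
contact_force: [-10.2, 1.2, 41.1]
opening: 0.002
clock: 6.35
tool_pos: [0.6325, -0.0623, 0.1122]
eef_rot: [-0.094, 0.701, -0.701, 0.092]
contact_force: [0.1, -0.0, -0.1]
opening: 0.003
```

View pics/s3.png

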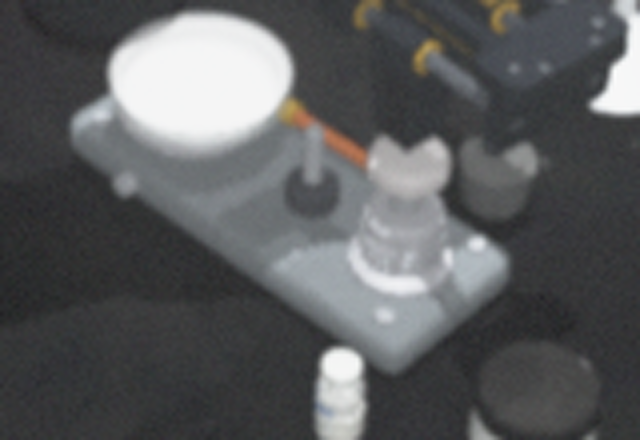

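The pin tip is at (316,128), so it is rising by about 10 mm a stroke. I'll do three more strokes, pressing slightly softer.

```bash
python3 -m handwheel '[[[0,0.012,0,0,0,0],[0,0.02,0,0,0,0],[0,0.025,0,0,0,0],[0,0.025,0,0,0,0],[0,0.025,0,0,0,0],[0,0.015,0,0,0,0],[0,0,0,0,0,0],[0,0,0,0,0,0],[0,0,0,0,0,0],[0,0,0,0,0,0]]]'
python3 -m handwheel '[[[0,0.012,0,0,0,0],[0,0.02,0,0,0,0],[0,0.025,0,0,0,0],[0,0.025,0,0,0,0],[0,0.025,0,0,0,0],[0,0.015,0,0,0,0],[0,0,0,0,0,0],[0,0,0,0,0,0],[0,0,0,0,0,0],[0,0,0,0,0,0]]]'
python3 -m handwheel '[[[0,0.012,0,0,0,0],[0,0.02,0,0,0,0],[0,0.025,0,0,0,0],[0,0.025,0,0,0,0],[0,0.025,0,0,0,0]]]'
python3 -m handwheel '[[[0,-0.012,0,0,0,0],[0,-0.025,0,0,0,0],[0,-0.025,0,0,0,0],[0,-0.025,0,0,0,0],[0,-0.025,0,0,0,0]]]'
python3 - <<'E'
from h import *
im=snapshot("scene");cv2.imwrite("pics/s4.png",cv2.resize(im[180:290,210:370,::-1],(640,440),interpolation=cv2.INTER_CUBIC))
c=get_calibration("scene");T=np.linalg.inv(np.array(c['T']))
d=np.array([-.363,.932])*.06
for z in(.048,.078,.088):
    p=T@[.632+d[0],-.0645+d[1],z,1];u=c['fx']*p[0]/p[2]+c['cx'];v=c['fy']*p[1]/p[2]+c['cy'];print(z,(u-210)*4,(v-180)*4)
E
```

```text
clock: 7.23
tool_pos: [0.6327, -0.0623, 0.1125]
eef_rot: [-0.093, 0.701, -0.701, 0.092]
contact_force: [0.1, 0.1, -0.1]
opening: 0.005
clock: 8.07
tool_pos: [0.6327, -0.0623, 0.1124]
eef_rot: [-0.094, 0.701, -0.701, 0.092]
contact_force: [0.5, -0.0, 0.7]
opening: 0.009
clock: 8.48
tool_pos: [0.6346, -0.0625, 0.0917]
eef_rot: [0.092, -0.701, 0.701, -0.093]
contact_force: [-5.0, 1.4, 28.1]
opening: 0.007
clock: 8.9
tool_pos: [0.6329, -0.0623, 0.113]
eef_rot: [-0.093, 0.701, -0.701, 0.092]
contact_force: [0.0, -0.0, -0.8]
opening: 0.008
0.048 307.7015118567849 171.86049601508864
0.078 309.4283699547543 127.2347958549982
0.088 310.0197531254014 111.95219209962613
```

View pics/s4.png

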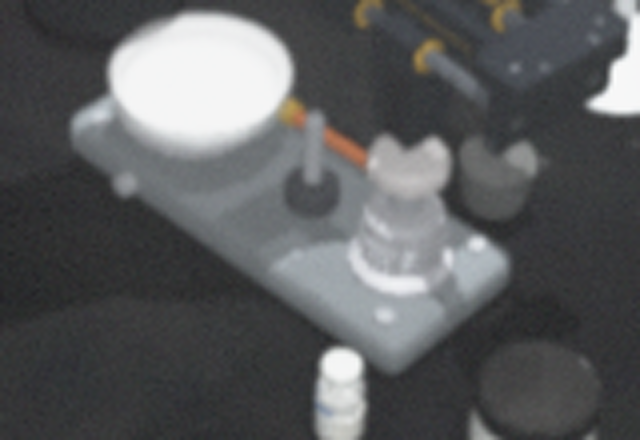

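The pin tip is now at (316,112), and the computed row for fully out is 112. The cap also sits slightly lower, as described for a full pin. I'll withdraw straight up.

```bash
python3 -m handwheel '[[[0,-0.03,0,0,0,0],[0,-0.07,0,0,0,0],[0,-0.11,0,0,0,0],[0.05,-0.13,0.02,0,0,0],[0.09,-0.13,0.05,0,0,0],[0.12,-0.13,0.08,0,0,0],[0.15,-0.13,0.1,0,0,0],[0.15,-0.13,0.1,0,0,0],[0.15,-0.13,0.1,0,0,0],[0.15,-0.13,0.1,0,0,0],[0.15,-0.13,0.1,0,0,0]]]'
python3 - <<'E'
from h import *
a=snapshot("scene")[140:320,180:400,::-1];b=snapshot("top")[130:280,140:390,::-1]
cv2.imwrite("pics/s5.png",np.hstack([cv2.resize(a,(400,327)),cv2.resize(b,(400,327))]))
for n in("scene","top"):
  for t in("dish","vial","stopper","jar"):
    if n=="top" and t=="dish": boxes_of("dish",n)
    print(n,t,[(np.round(x['bbox']).tolist(),round(x['confidence'],2)) for x in boxes_of(t,n)][:2])
E
```

```text
clock: 9.87
tool_pos: [0.5156, -0.1964, 0.2437]
eef_rot: [-0.093, 0.701, -0.7, 0.093]
contact_force: [0.9, 0.0, -0.2]
opening: 0.004
scene dish [([239.0, 186.0, 273.0, 221.0], 0.83), ([213.0, 163.0, 253.0, 196.0], 0.73)]
scene vial [([289.0, 269.0, 303.0, 289.0], 0.57)]
scene stopper []
scene jar [([326.0, 268.0, 363.0, 302.0], 0.59)]
top dish [([156.0, 207.0, 202.0, 244.0], 0.74)]
top vial [([325.0, 227.0, 332.0, 233.0], 0.58)]
top stopper [([274.0, 160.0, 290.0, 175.0], 0.71)]
top jar [([333.0, 183.0, 364.0, 209.0], 0.58)]
```

View pics/s5.png

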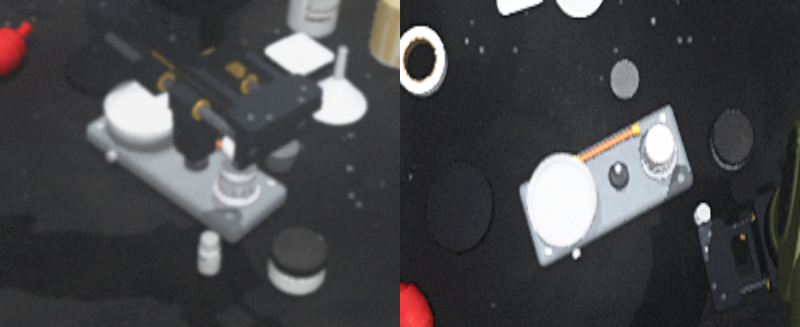

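The hand is clear at z≈0.24. In the top view the dish, vial, stopper and jar are where they were, and the pin stands in its boss.

```bash
python3 -c "
from plant import job
print(job.finish_job())"
```

```text
the job is handed in; nothing more can be done
None
```

The vacuum is drawn and the job is handed in, at about 10 s on the robot's clock. I pressed the plunger with shut fingertips for six full strokes, letting it spring back each time, and then took the hand away.

- **Pin:** After the last stroke its tip was at row 112 in the scene crop, and the computed row for fully out (88 mm) is also 112. The plunger cap sat slightly lower, as the description says it may once the pin is out.
- **Surroundings:** Comparing pictures from before and after, the dish is still on the chuck, and the vial, stopper and jar did not move visibly. Reported boxes stayed within a few pixels, apart from some where the hand covered part of the view.
- **Forces:** The highest force reading was 41 N, taken at the end of the third press against the plunger's stop. It was on the fingertips, not the gripper body, and I pressed softer after that: the one later press I read showed 28 N.

- **Disagreement:** The two position estimates for the plunger cap differed by 6 mm, so I used their mean.
- **Not rechecked:** After withdrawing, the hand hid the pin in the scene camera, so the final look at it came from the top view only, which does not show its height.
- **Missed detections:** In those final pictures the networks missed the stopper in the scene view and the glass dish in the top view. I confirmed both by eye in the top picture.

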